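Tip the battery out of the handset housing and put it on charge

ROBOT

A 6-joint arm with a two-finger parallel gripper is mounted at the origin on the work surface. World frame = base frame: x ahead of the robot, y to its left, z up, the work surface at z = 0. Lengths are in mm, angles in rad, forces in N, time in s.
With the tool pointing down it reaches from about 275 to 750 mm from the base axis. Payload 10.2 kg.
Tool frame: the origin (TCP) lies at the very end of the fingers, on their centre line; the grasp point (between the pads) lies 19 mm behind it; z points along the fingers, y is the line along which they close (so a half turn about z gives the same grasp; the last joint's range is limited). The gripper opens to 85 mm and grips with 20 to 120 N. Pads are 22 mm wide; open, the fingers measure 114 mm over their backs; the gripper's body (76 mm by 85 mm) begins 54 mm behind the grasp point. The pads swing forward as they close: fully open they stand 13 mm farther back than shut.
Start: joints at [0.959, 0.313, 1.498, -0, 1.331, -0.223], TCP at [199.029, 485.817, 231.294] pointing down, gripper open.
Joint ranges: [-2.94, 2.94], [-0.97, 2.17], [0.19, 2.56], [-1.23, 4.37], [0.02, 3.11], [-2.88, 2.88]. Speed limits (rad/s): [2.39, 2.39, 3.01, 3.14, 3.14, 3.14].

INTERFACE

Orientations are given as a unit quaternion [w, x, y, z].
In Python, from rig import ctrl gives the robot as it stands.
- The arm moves only by the shell command python3 -m inch 'ROWS' [OPENING] [FORCE]. ROWS is text: rows parted by semicolons, each of 6 numbers parted by spaces: the shift along the tool's x, y, z in mm, then the turn, a rotation vector about the tool's x, y, z in units of 6 degrees (1.0 is 6 degrees). A call has exactly 10 rows; each row shifts and turns the commanded pose from where the row before left it, along the tool's axes as they then stand; what a row does not reach is not made up. A row lasts 1/12 s, in which the tool goes at most 41.7 mm and 7.16 degrees, less where a joint would pass 70% of its speed; a pose out of reach is approached as far as the arm can. A call with a gripper value outside its range is refused whole. OPENING is the opening, from 0 (shut) to 1 (fully open), set as the call begins (- or left out, the last holds). The fingers move at their own pace and stop on an object; FORCE is the grip in N (left out, the last holds). Time passes only in rows, so rows that do not move let the fingers close, or fill a call up. It gives the time, the measured TCP pose, the force, the opening and the grip force at its end, in the units of the state.
- ctrl.sense(): the state, without advancing time (a new reading comes with each control period).
- ctrl.capture(name): name is "scene" or "side" or "wrist"; returns a dict with "image" (420x560x3 uint8, red, green, blue), "intrinsics" (3x3 intrinsics, pixels), "rvec" (rotation vector, rad) and "tvec" (3), from world to camera coordinates, as OpenCV has them. Camera axes: x right, y down, z forward; pixel columns grow to the right and rows downward; lengths in mm; the calibration is good to about 2 mm. A picture is of the moment at which its call begins. There is no depth.
- ctrl.finish_job(): hands the job in; it is judged then, once.
The state is a dict: "time_s": time; "joints": joint angles; "dq": joint speeds; "tau": joint torques, N m; "eef_pos": TCP position; "ee_rot": TCP orientation; "force": force on the tool from outside, world axes, zero at the start; "wrist_torque": the same for the moment, N m; "grip_width": opening from 0.0 (shut) to 1.0 (fully open); "grip_force": force on a finger pad.
Only numpy, scipy, OpenCV 4.12 (cv2) and the standard library are available. Lean on these libraries where they do the work, as an engineer would, in place of code of your own. Each camera call takes 0.05 s, during which the arm holds its last target. There are 200 camera calls.

TASK

The flat battery sits flush in the deep pocket of the blue handset housing. Press down on its end beside the finger notch so that its other end tips up out of the pocket, then take it by the raised end and lay it flat, label up, inside the white charging tray. Set it down; do not let it fall.

Things in the scene. Friction and masses are not known exactly. Their poses are not given: they have to be found in the camera images.
- battery: Flat grey battery pack, 84 mm long (x) x 50 wide (y) x 18 thick (z), about 0.17 kg, white label on top, brass contacts on its +x end. Origin: centre of its underside. It starts in the housing's pocket, its x along the housing's x, underside at z = 28 mm, top flush with the rim. The smaller battery (52 x 34 x 11 mm) on the bench is not it.
- housing: Deep blue housing, fixed, 117 x 76 mm, rim 46 mm high. Origin: on the bench under the seated battery's centre; z up. Pocket: x -49 to +44, y -27 to +27 mm (gap beside the battery 7 mm at the -x end, 2 mm elsewhere); end walls 12 mm, sides 11 mm. Finger notch in the -x wall, 34 mm wide, down to z = 18 mm. Floor flat at z = 28 mm for x > -2.5 mm. The shallow blue box with a loudspeaker is another thing.
- press (a point): Where to press: on the housing's centre line at x = -32, z = 46 mm (flush battery top). Below, from x = -2.5 mm to the -x wall, the pocket floor slopes down at 26 deg. A few N tip the battery there; after some 6 mm it drops on the slope, towards the -x wall, and stays tipped about 26 deg, its +x end 16 mm above the rim (underside there level with the rim), free to be gripped across its 50 mm width.
- tray: White charging tray, fixed to the bench, 124 mm (x) x 90 mm (y), with a rim 10 mm high and 6 mm thick around a flat grey floor at z = 4 mm; inside 112 x 78 mm. A small black block is joined to its +x end outside. Origin: centre of its underside; z up. The battery lies in it lengthwise along x, either way round.
Mind the look-alikes: they are no part of the job. What is shaped like the housing but orange or turquoise is not meant.

How it is judged (in metres and radians):
On the way:
1. the battery is tipped up in the pocket by at least 15 degrees, still in the housing (angle between battery's own z axis and vertical above 0.26 rad and horizontal distance between battery and housing below 0.02 m and z of battery in the frame of housing below 0.04 m), for 0.2 s.
At the end, for the whole second after the job is handed in: The battery lies still and flat (within 6 degrees), label up, on the floor of the charging tray, inside its rim: centre within 18 mm of the tray's centre each way, lengthwise within 25 degrees either way round, underside less than 8 mm above the bench (x of battery in the frame of tray between -0.018 and 0.018 m and y of battery in the frame of tray between -0.018 and 0.018 m and z of battery in the frame of tray below 0.008 m and angle between battery's own z axis and vertical below 0.1 rad and angle between the x axis of battery and the x axis of tray, either way round below 0.45 rad and linear speed of battery below 0.02 m/s); the robot touches nothing.
It fails at once if the battery falls free through the air, its underside centre more than 75 mm above the bench (contact force between battery and anything else below 0.01 N and height (world z) of battery above 0.075 m).
It also fails if it takes over 45 s, if anything falls off the work surface, if the arm or the gripper's body presses on something with over 40 N, if the wrist force passes 120 N, or if a joint passes its speed limit or range.

## Working session

There is one attempt and no reset: what is moved stays moved. The work goes in short steps, Python scripts to look and compute and a shell command to move; the robot and the scene stay as the last step left them, time stands still between calls to the robot, and variables do not carry over. Pictures are saved under pics/ and viewed, at most 13 in all, crops included, and the job is handed in when it is done.

```bash
mkdir -p pics
cat > h.py <<'E'
import numpy as np, cv2, pickle
from rig import ctrl
def cap(n,f):
    c=ctrl.capture(n); cv2.imwrite(f'pics/{f}.png',c['image'][:,:,::-1]); pickle.dump(c,open(f'pics/{f}.pkl','wb')); return c
def load(f): return pickle.load(open(f'pics/{f}.pkl','rb'))
def ray(c,uv):
    R=cv2.Rodrigues(np.array(c['rvec'],float))[0]; t=np.array(c['tvec'],float).ravel()
    d=R.T@np.linalg.solve(np.array(c['intrinsics']),[uv[0],uv[1],1.]); return -R.T@t,d
def onz(c,uv,z):
    o,d=ray(c,uv); return o+d*(z-o[2])/d[2]
def proj(c,p):
    return cv2.projectPoints(np.array(p,float).reshape(-1,1,3),np.array(c['rvec'],float),np.array(c['tvec'],float),np.array(c['intrinsics'],float),None)[0].reshape(-1,2)
E
python3 - <<'E'
from h import *
a=cap('scene','sc0');b=cap('side','si0');w=cap('wrist','wr0')
for c in(a,b,w): print(ray(c,(280,210)))
s=ctrl.sense();print(s['time_s'],s['eef_pos'],s['ee_rot'],s['force'],s['grip_width'])
E
```

```text
(array([ 830.22196369, -352.99587643, 1036.17451686]), array([-0.32391638,  0.39195412, -0.86107741]))
(array([ 162.05321091, -565.7510068 ,  743.46571491]), array([ 0.30857073,  0.66911021, -0.67607966]))
(array([131.15046103, 514.5143512 , 373.97806993]), array([ 0.26470196, -0.12416742, -0.95641073]))
0.15 [198.93148973 485.66146438 230.90072329] [-1.86442040e-04  1.93178863e-01  9.81163451e-01 -4.18611721e-04] [ 0.43958493  0.1779645  -0.30401221] 0.9987777735044266
```

View pics/sc0.png

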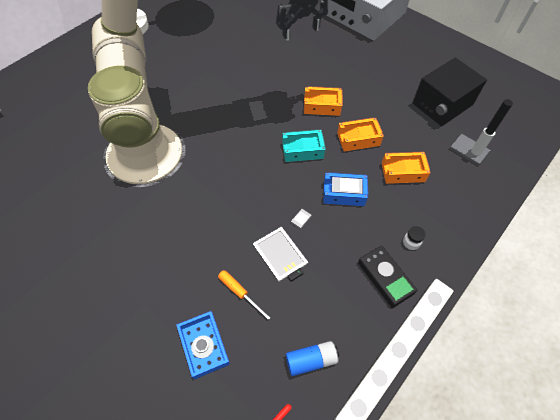

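View pics/si0.png

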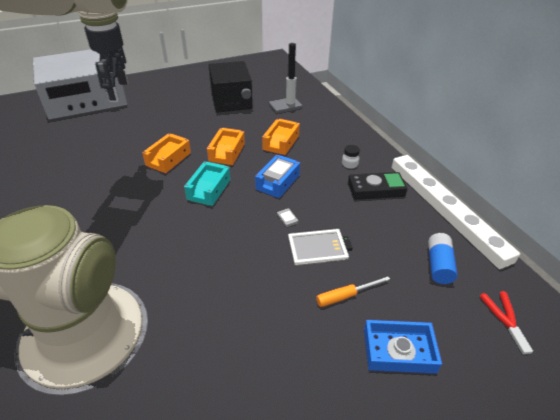

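The scene view shows these candidates:
- Deep blue housing with the battery at scene (346,188) / side (278,175). This one fits, being blue and deep with a labelled battery in it.
- Orange housings at scene (323,100), (360,134) and (406,167), and a turquoise one at (303,146). These are not meant.
- Shallow loudspeaker box at (203,345), also not meant.
- White tray at scene (280,253), with the black block at (294,273), which is its +x end.
- Small battery at (301,217), not meant.

I'll confirm with one enlarged crop.

Run:
```python
from h import *
a=load('sc0');b=load('si0')
A=cv2.resize(a['image'][165:285,245:375],None,fx=4,fy=4,interpolation=cv2.INTER_CUBIC)[:480,:]
B=cv2.resize(b['image'][150:270,255:355],None,fx=4,fy=4,interpolation=cv2.INTER_CUBIC)
cv2.imwrite('pics/crop.png',cv2.resize(np.hstack([A,B]),(800,417))[:,:,::-1])
def comp(c,m,uv,name,z):
    n,l,st,ce=cv2.connectedComponentsWithStats(m.astype(np.uint8))
    i=min(range(1,n),key=lambda k:np.hypot(*(ce[k]-uv))+(1e3 if st[k,4]<60 else 0))
    ys,xs=np.where(l==i)
    P=np.array([onz(c,(x,y),z)[:2] for x,y in zip(xs,ys)],np.float32)
    r=cv2.minAreaRect(P); print(name,st[i,4],ce[i].round(1),'centre',np.round(r[0],1),'size',np.round(r[1],1),'ang',round(r[2],1),'mean',P.mean(0).round(1))
for n,c,h,t in(('sc',a,(346,188),(280,253)),('si',b,(278,175),(318,246))):
    im=c['image'];hsv=cv2.cvtColor(im,cv2.COLOR_RGB2HSV);H,S,V=cv2.split(hsv)
    comp(c,(H>100)&(H<130)&(S>120)&(V>60),h,n+' blue(z46)',46)
    comp(c,(S<60)&(V>150),h,n+' label(z46)',46)
    comp(c,(S<60)&(V>190),t,n+' traywhite(z10)',10)
    comp(c,(H>15)&(H<35)&(S>70)&(V>120),(288,267) if n=='sc' else (336,245),n+' contacts',4)
```

```text
sc blue(z46) 873 [344.1 191.2] centre [548.9 268.9] size [122.1 105. ] ang 36.0 mean [551.3 260.1]
sc label(z46) 453 [346.8 184.9] centre [545.  282.1] size [83.6 50.2] ang 36.9 mean [544.8 281.6]
sc traywhite(z10) 1484 [279.4 253. ] centre [528.2  15.4] size [ 92.1 127. ] ang 74.2 mean [528.1  14.3]
sc contacts 250 [231.9 283.1] centre [ 490.  -126.9] size [19.9 83.8] ang 86.1 mean [ 490.3 -126.4]
si blue(z46) 907 [276.9 178.3] centre [532.7 256.6] size [167.5 101.8] ang 36.4 mean [524.7 242.8]
si label(z46) 335 [278.1 168.5] centre [545.  280.3] size [82.6 49.5] ang 35.9 mean [544.3 280. ]
si traywhite(z10) 904 [316.4 248. ] centre [527.8  14.3] size [ 93.2 126.1] ang 74.3 mean [521.7   6.8]
si contacts 360 [336.6 293.7] centre [ 503.7 -122.6] size [24.6 86.5] ang 86.2 mean [ 502.6 -122.5]
```

View pics/crop.png

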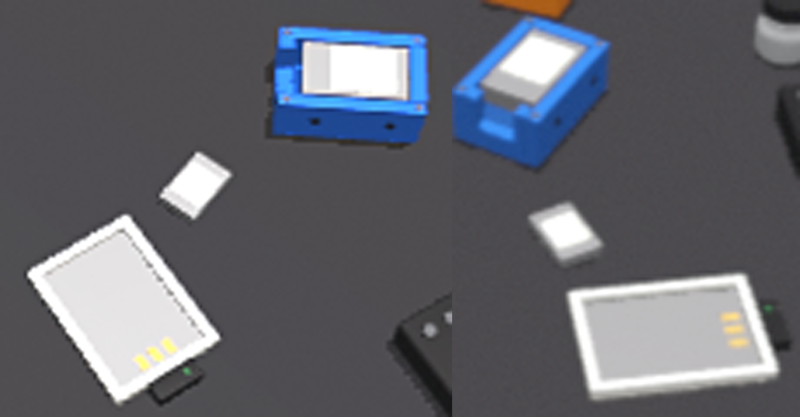

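The crop confirms the blue housing. The notch is at its left end, nearest the base, so that end is -x. The label measures 83.6 x 50.2 mm at z = 46, which matches the battery. The tray measures 92 x 126 mm, which also matches, and its black block is at the lower right. Housing at (545,281), x axis at +36.4°. Tray at (528,15), x axis at -15.8°. First the yaw with the fingers shut, then the travel.

```bash
cat >> h.py <<'E'
from scipy.spatial.transform import Rotation as Ro
HC=np.array([545,281.]);HY=np.deg2rad(36.4);TC=np.array([528,15.]);TY=np.deg2rad(-15.8)
def W(c,yaw,p):
    k,s=np.cos(yaw),np.sin(yaw);return np.array([c[0]+k*p[0]-s*p[1],c[1]+s*p[0]+k*p[1],p[2]])
def tool(yaw,tilt=0): # tool x = -frame x, y = frame y, z down; tilt deg: z leans to frame +x
    return Ro.from_matrix(np.column_stack([[-np.cos(yaw),-np.sin(yaw),0],[-np.sin(yaw),np.cos(yaw),0],[0,0,-1]]))*Ro.from_euler('y',-tilt,degrees=True)
def to(p,R):
    s=ctrl.sense();q=s['ee_rot'];C=Ro.from_quat([q[1],q[2],q[3],q[0]])
    print('t',s['time_s'],'pos',np.round(s['eef_pos'],1),'F',np.round(s['force'],1),'w',round(s['grip_width'],3),'gf',np.round(s['grip_force'],1))
    print('shift',C.inv().apply(p-np.array(s['eef_pos'])).round(1),'turn',((C.inv()*R).as_rotvec()/np.deg2rad(6)).round(2),'shift after turn',R.inv().apply(p-np.array(s['eef_pos'])).round(1))
E
python3 -m inch '0 0 0 0 0 -0.98;0 0 0 0 0 -0.98;0 0 0 0 0 -0.98;0 0 0 0 0 -0.98;0 0 0 0 0 -0.98;0 0 0 0 0 -0.98;0 0 0 0 0 -0.98;0 0 0 0 0 -0.98;0 0 0 0 0 -0.98;0 0 0 0 0 -0.98' 0 80
python3 -c "
from h import *
to(W(HC,HY,(-32,0,100)),tool(HY))"
```

```text
time_s: 0.98
eef_pos: [199.0, 485.7, 231.0]
ee_rot: [-0.0, -0.316, 0.949, -0.0]
force: [-0.1, 0.3, -0.6]
grip_width: 0.002
grip_force: 0.0
t 0.9833 pos [199.  485.7 231. ] F [-0.1  0.3 -0.6] w 0.002 gf 0.0
shift [-122.4 -371.   131.1] turn [-0.   -0.01  0.07] shift after turn [-125.1 -370.1  131. ]
```

```bash
python3 -m inch '-8 -24 2 0 0 0;-8 -24 2 0 0 0;-8 -24 2 0 0 0;-8 -24 2 0 0 0;-8 -24 2 0 0 0;-8 -24 2 0 0 0;-8 -24 2 0 0 0;-8 -24 2 0 0 0;-8 -24 2 0 0 0;-8 -24 2 0 0 0' >/dev/null
python3 -m inch '-5 -15 13 0 0 0;-5 -15 13 0 0 0;-5 -15 13 0 0 0;-5 -15 13 0 0 0;-5 -15 13 0 0 0;-5 -15 13 0 0 0;-5 -15 13 0 0 0;-5 -15 13 0 0 0;0 0 0 0 0 0;0 0 0 0 0 0' >/dev/null
python3 -c "
from h import *
to(W(HC,HY,(-32,0,60)),tool(HY))"
```

```text
t 2.65 pos [509.5 267.6 106.7] F [-0.5 -0.   0.1] w -0.0 gf 0.0
shift [ -4.6 -10.3  46.6] turn [ 0.01 -0.02  0.01] shift after turn [ -4.5 -10.3  46.7]
```

```bash
python3 -m inch '-1 -2 0 0 0 0;-1 -2 0 0 0 0;-1 -2 6 0 0 0;-1 -2 8 0 0 0;-0.5 -2 8 0 0 0;0 -0.3 8 0 0 0;0 0 8 0 0 0;0 0 6 0 0 0;0 0 0 0 0 0;0 0 0 0 0 0'
python3 - <<'E'
from h import *
to(W(HC,HY,(-32,0,46)),tool(HY))
a=cap('scene','sc1');b=cap('side','si1')
A=cv2.resize(a['image'][130:230,290:410],(480,400));B=cv2.resize(b['image'][120:220,230:310],(320,400))
cv2.imwrite('pics/v1.png',np.hstack([A,B])[:,:,::-1])
E
```

```text
time_s: 3.48
eef_pos: [519.3, 262.3, 63.0]
ee_rot: [-0.0, -0.313, 0.95, 0.0]
force: [-0.4, -0.1, 0.1]
grip_width: 0.0
grip_force: 0.0
t 3.4833 pos [519.3 262.3  63. ] F [-0.4 -0.1  0.1] w 0.0 gf 0.0
shift [ 0.2 -0.2 17. ] turn [ 0.   -0.01  0.02] shift after turn [ 0.2 -0.2 17. ]
```

View pics/v1.png

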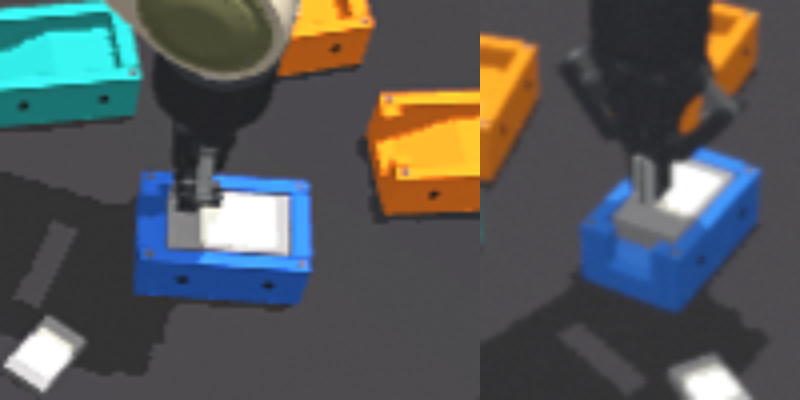

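The shut fingertips, at about (207,203) in the left crop and (650,205) in the right, hang over the grey end of the battery beside the notch. Press down slowly.

```bash
python3 -m inch '0 0 4 0 0 0;0 0 4 0 0 0;0 0 3 0 0 0;0 0 2 0 0 0;0 0 2 0 0 0;0 0 1.5 0 0 0;0 0 1.5 0 0 0;0 0 1 0 0 0;0 0 1 0 0 0;0 0 1 0 0 0'
python3 -m inch '0 0 1 0 0 0;0 0 1 0 0 0;0 0 1 0 0 0;0 0 1 0 0 0;0 0 1 0 0 0;0 0 1 0 0 0;0 0 1 0 0 0;0 0 0 0 0 0;0 0 0 0 0 0;0 0 0 0 0 0'
```

```text
time_s: 4.42
eef_pos: [519.5, 262.3, 42.3]
ee_rot: [0.0, -0.313, 0.95, -0.0]
force: [-0.5, -0.2, 0.1]
grip_width: -0.0
grip_force: 0.2
time_s: 5.25
eef_pos: [519.6, 262.4, 36.9]
ee_rot: [0.0, -0.314, 0.95, -0.0]
force: [-6.3, -3.0, 15.5]
grip_width: -0.002
grip_force: 8.4
```

Run:
```python
from h import *
a=cap('scene','sc2');b=cap('side','si2')
A=cv2.resize(a['image'][130:230,290:410],(480,400));B=cv2.resize(b['image'][120:220,230:310],(320,400))
cv2.imwrite('pics/v2.png',np.hstack([A,B])[:,:,::-1])
```

```text
(no output)
```

View pics/v2.png

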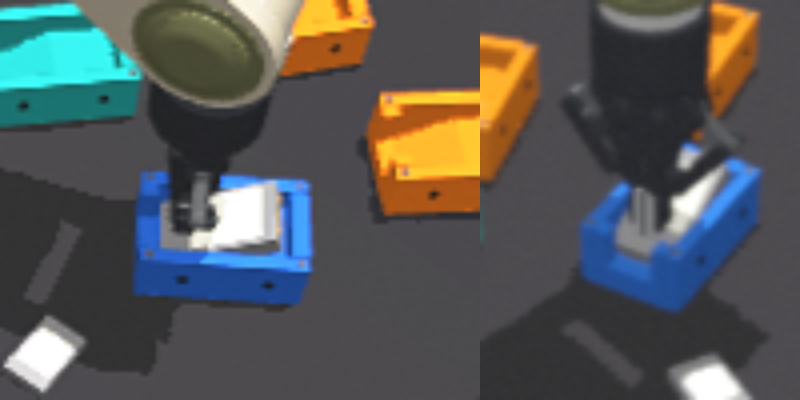

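The battery has tipped. Its right end stands above the rim, near (265,185) in the left crop. Back off upward, then tilt and open the gripper.

```bash
python3 -m inch '0 0 -2 0 0 0;0 0 -4 0 0 0;0 0 -10 0 0 0;0 0 -15 0 0 0;0 0 -15 0 0 0;0 0 -15 0 0 0;0 0 -15 0 0 0;0 0 -15 0 0 0;0 0 -15 0 0 0;0 0 0 0 0 0'
python3 -m inch '-5 0 -3 0 -0.6 0;-5 0 -3 0 -0.6 0;-5 0 -3 0 -0.6 0;-5 0 -3 0 -0.6 0;-5 0 -3 0 -0.6 0;-5 0 -3 0 -0.6 0;-5 0 -3 0 -0.6 0;0 0 0 0 0 0;0 0 0 0 0 0;0 0 0 0 0 0' 1 80
python3 - <<'E'
from h import *
a=cap('scene','sc3');b=cap('side','si3');w=cap('wrist','wr3')
A=cv2.resize(a['image'][130:230,290:410],(480,400));B=cv2.resize(b['image'][120:220,230:310],(320,400))
cv2.imwrite('pics/v3.png',np.hstack([A,B])[:,:,::-1])
# where predicted tipped battery is: lowest end against -x wall?
for c,n in((a,'sc'),(b,'si')):
    hsv=cv2.cvtColor(c['image'],cv2.COLOR_RGB2HSV);H,S,V=cv2.split(hsv)
    g=proj(c,W(HC,HY,(20,0,55)))[0];print(n,g)
to(W(HC,HY,(35,0,60)),tool(HY,26))
E
```

```text
time_s: 6.18
eef_pos: [520.8, 262.8, 144.7]
ee_rot: [0.003, -0.313, 0.95, -0.0]
force: [0.9, 0.1, 0.5]
grip_width: 0.0
grip_force: 0.0
time_s: 7.02
eef_pos: [543.7, 280.3, 168.0]
ee_rot: [0.206, -0.306, 0.927, 0.068]
force: [0.4, -0.0, -0.1]
grip_width: 0.997
grip_force: 0.0
sc [354.43298151 183.75316242]
si [281.79977161 161.732115  ]
t 7.1667 pos [543.8 280.5 168. ] F [-1.3 -1.3 -0.7] w 0.998 gf 0.0
shift [ 13.1  -0.3 113.2] turn [ 0.01 -0.14  0.02] shift after turn [ 14.8  -0.2 113. ]
```

View pics/v3.png

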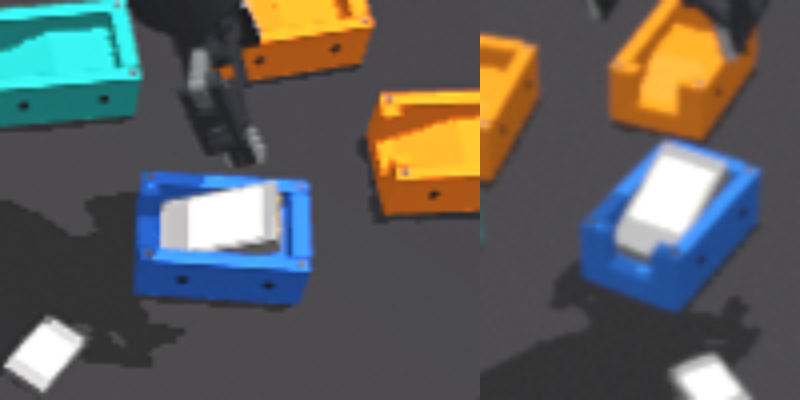

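Run:
```python
from h import *
a=load('sc3');b=load('si3')
def tri(u,v):
    P=[]
    for c in(a,b):
        R=cv2.Rodrigues(np.array(c['rvec'],float))[0];P.append(np.array(c['intrinsics'])@np.column_stack([R,np.array(c['tvec']).ravel()]))
    X=cv2.triangulatePoints(P[0],P[1],np.array(u,float),np.array(v,float)).ravel();return X[:3]/X[3]
k,s=np.cos(HY),np.sin(HY)
for u,v in(((359.2,175.5),(276.2,155.5)),((360.5,189.5),(291.7,160.0))):
    X=tri(u,v);d=X[:2]-HC;print('housing frame',np.round([k*d[0]+s*d[1],-s*d[0]+k*d[1],X[2]],1))
for p in((26.5,25,62.2),(26.5,-25,62.2)):print('expected px',proj(a,W(HC,HY,p))[0].round(1),proj(b,W(HC,HY,p))[0].round(1))
n=np.array([-np.sin(np.deg2rad(26)),0,np.cos(np.deg2rad(26))]);e=np.array([n[2],0,-n[0]])
tip=np.array([34.4,0,46])-6*e+9*n
print('tip',tip)
for d in(60,-5): to(W(HC,HY,tip+d*n),tool(HY,26))
```

```text
housing frame [32.8 25.5 59.3]
housing frame [ 35.4 -21.9  59.9]
expected px [357.1 175. ] [275.1 155.7]
expected px [357.4 190. ] [291.  161.1]
tip [25.0618954   0.         51.45891954]
t 7.1667 pos [543.8 280.5 168. ] F [-1.3 -1.3 -0.7] w 0.998 gf 0.0
shift [26.6 -0.2 56.7] turn [ 0.01 -0.14  0.02] shift after turn [27.5 -0.2 56.3]
t 7.1667 pos [543.8 280.5 168. ] F [-1.3 -1.3 -0.7] w 0.998 gf 0.0
shift [ 25.6  -0.3 121.7] turn [ 0.01 -0.14  0.02] shift after turn [ 27.5  -0.2 121.3]
```

```bash
cat >> h.py <<'E'
n26=np.array([-np.sin(np.deg2rad(26)),0,np.cos(np.deg2rad(26))]);e26=np.array([n26[2],0,-n26[0]])
def grip(back,up): to(W(HC,HY,np.array([34.4,0,46])+back*e26+up*n26),tool(HY,26))
E
python3 -m inch '3 0 4 0 -0.14 0;3 0 8 0 0 0;3 0 8 0 0 0;3 0 8 0 0 0;3 0 8 0 0 0;3 0 8 0 0 0;3 0 8 0 0 0;3 0 8 0 0 0;0 0 8 0 0 0;0 0 6 0 0 0' 1 80 >/dev/null
python3 -c "
from h import *
grip(-3,6.5)"
```

```text
t 8.0 pos [552.6 286.9  90.2] F [ 0.6  0.5 -1.2] w 1.0 gf 0.0
shift [ 0.1 -0.3 44.1] turn [0.01 0.   0.02] shift after turn [ 0.1 -0.3 44.1]
```

```bash
python3 -m inch '0 0 3 0 0 0;0 0 5 0 0 0;0 0 6 0 0 0;0 0 6 0 0 0;0 0 6 0 0 0;0 0 5 0 0 0;0 0 4 0 0 0;0 0 3 0 0 0;0 0 0 0 0 0;0 0 0 0 0 0'
python3 - <<'E'
from h import *
grip(-3,6.5)
a=cap('scene','sc4');b=cap('side','si4')
A=cv2.resize(a['image'][130:230,290:410],(480,400));B=cv2.resize(b['image'][120:220,230:310],(320,400))
cv2.imwrite('pics/v4.png',np.hstack([A,B])[:,:,::-1])
E
```

```text
time_s: 8.83
eef_pos: [565.9, 296.7, 57.1]
ee_rot: [0.214, -0.305, 0.925, 0.071]
force: [0.2, 1.0, 0.2]
grip_width: 1.001
grip_force: 0.0
t 8.8333 pos [565.9 296.7  57.1] F [0.2 1.  0.2] w 1.001 gf 0.0
shift [ 0.5 -0.3  7.1] turn [0.01 0.01 0.02] shift after turn [ 0.5 -0.3  7.1]
```

View pics/v4.png

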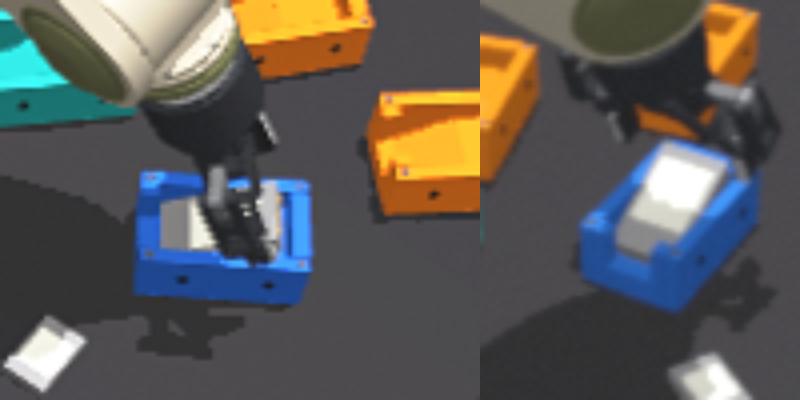

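The open fingers straddle the raised end, with tips near (260,250) in the left crop and (740,165) in the right. Go down the last 7 mm and close.

```bash
python3 -m inch '0 0 2 0 0 0;0 0 2 0 0 0;0 0 2 0 0 0;0 0 1 0 0 0;0 0 0 0 0 0;0 0 0 0 0 0;0 0 0 0 0 0;0 0 0 0 0 0;0 0 0 0 0 0;0 0 0 0 0 0' 
python3 -m inch '0 0 0 0 0 0;0 0 0 0 0 0;0 0 0 0 0 0;0 0 0 0 0 0;0 0 0 0 0 0;0 0 0 0 0 0;0 0 0 0 0 0;0 0 0 0 0 0;0 0 0 0 0 0;0 0 0 0 0 0' 0 80; python3 -c "
from h import *
grip(-3,6.5)"
```

```text
time_s: 9.77
eef_pos: [568.3, 298.5, 50.9]
ee_rot: [0.214, -0.305, 0.925, 0.071]
force: [-0.2, 0.2, -0.2]
grip_width: 1.002
grip_force: 0.0
time_s: 10.6
eef_pos: [568.4, 298.5, 50.9]
ee_rot: [0.214, -0.305, 0.925, 0.071]
force: [-1.5, -0.9, 3.5]
grip_width: 0.554
grip_force: 81.6
t 10.6 pos [568.4 298.5  50.9] F [-1.5 -0.9  3.5] w 0.554 gf 81.6
shift [ 0.5 -0.2  0.2] turn [0.01 0.01 0.02] shift after turn [ 0.5 -0.2  0.2]
```

```bash
python3 -m inch '-0.9 0 -1.8 0 0 0;-2 0 -4 0 0 0;-2.5 0 -5 0 0 0;-3 0 -6 0 0 0;-3 0 -6 0 0 0;-3 0 -6 0 0 0;-3 0 -6 0 0 0;-3 0 -6 0 0 0;-2 0 -4 0 0 0;0 0 0 0 0 0' 0 110
python3 - <<'E'
from h import *
a=cap('scene','sc5');b=cap('side','si5')
A=cv2.resize(a['image'][110:230,290:410],(400,400));B=cv2.resize(b['image'][100:220,210:330],(400,400))
cv2.imwrite('pics/v5.png',np.hstack([A,B])[:,:,::-1])
E
```

```text
time_s: 11.43
eef_pos: [569.2, 299.0, 102.3]
ee_rot: [0.215, -0.305, 0.925, 0.071]
force: [-0.0, 0.6, -1.9]
grip_width: 0.54
grip_force: 112.7
```

View pics/v5.png

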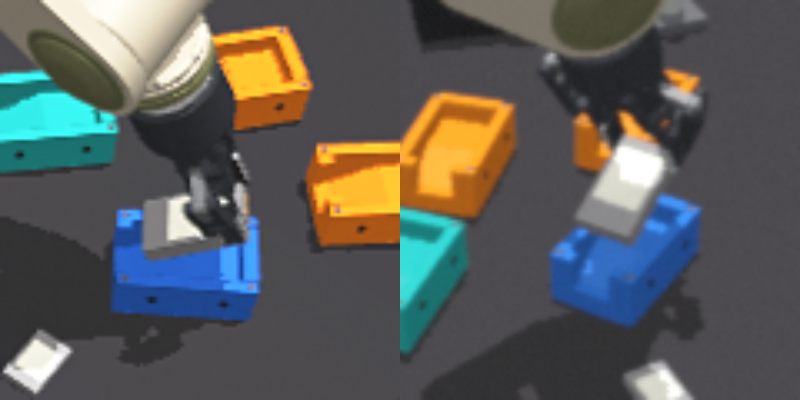

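The battery is held at its raised end, clear of the pocket. It is at about (180,225) in the left crop and (625,185) in the right, still tilted. Raise it, level it, then yaw.

```bash
python3 -m inch '-2 0 -4 0 0.3 0;-1.5 0 -4 0 0.5 0;-1.5 0 -4 0 0.5 0;-1.5 0 -4 0 0.5 0;-1 0 -4 0 0.5 0;-1 0 -4 0 0.5 0;0 0 -4 0 0.5 0;0 0 -4 0 0.5 0;0 0 -2 0 0.4 0;0 0 0 0 0.1 0' 
python3 -m inch '0 0 0 0 0 0.5;0 0 0 0 0 0.9;0 0 0 0 0 0.9;0 0 0 0 0 1;0 0 0 0 0 1;0 0 0 0 0 1;0 0 0 0 0 1;0 0 0 0 0 0.9;0 0 0 0 0 0.9;0 0 0 0 0 0.6' >/dev/null
python3 - <<'E'
from h import *
to(W(TC,TY,(36,0,80)),tool(TY))
a=cap('scene','sc6');b=cap('side','si6')
E
```

```text
time_s: 12.37
eef_pos: [568.1, 298.4, 136.1]
ee_rot: [0.001, -0.313, 0.95, 0.0]
force: [0.2, -0.0, -1.2]
grip_width: 0.541
grip_force: 112.8
t 13.2 pos [567.4 297.9 135.6] F [ 0.   0.3 -2.5] w 0.539 gf 112.8
shift [ -75.7 -283.    54.8] turn [ 0.03  0.02 -0.02] shift after turn [ -75.1 -283.    55.6]
```

```bash
python3 -m inch '-2 -6 0 0 0 0;-4 -14 0 0 0 0;-5 -18 0 0 0 0;-5 -20 0 0 0 0;-5 -20 0 0 0 0;-5 -20 0 0 0 0;-5 -20 0 0 0 0;-5 -20 0 0 0 0;-5 -20 0 0 0 0;-5 -20 0 0 0 0' >/dev/null
python3 -m inch '-5 -19 2 0 0 0;-5 -18 4 0 0 0;-5 -17 6 0 0 0;-5 -15 7 0 0 0;-4 -13 7 0 0 0;-3 -10 7 0 0 0;-2 -7 7 0 0 0;-0 -4 7 0 0 0;0 -2 5 0 0 0;0 0 0 0 0 0' >/dev/null
python3 - <<'E'
from h import *
to(W(TC,TY,(36,0,50)),tool(TY))
a=cap('scene','sc7');b=cap('side','si7')
A=cv2.resize(a['image'][190:310,220:340],(400,400));B=cv2.resize(b['image'][170:290,260:380],(400,400))
cv2.imwrite('pics/v7.png',np.hstack([A,B])[:,:,::-1])
E
```

```text
t 14.9667 pos [562.9   5.6  82.3] F [ 0.2 -0.2 -2.4] w 0.543 gf 112.8
shift [ 0.1 -0.5 32.3] turn [0.03 0.   0.02] shift after turn [ 0.1 -0.4 32.3]
```

View pics/v7.png

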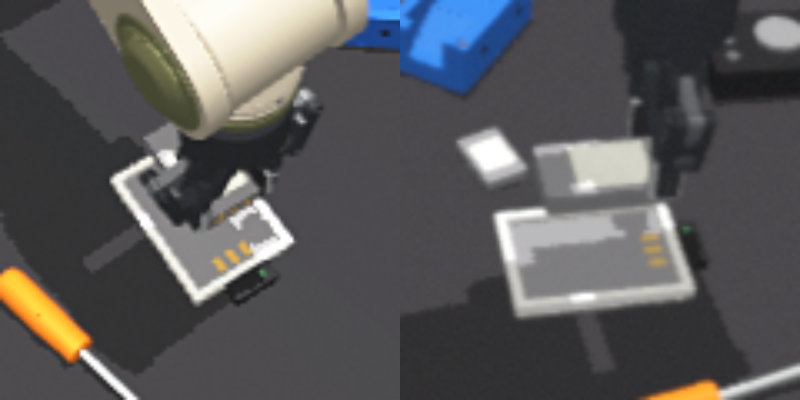

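Run:
```python
from h import *
b=load('si7')
for uv,z in(((300.6,214.3),94),((303,232.5),76)):
    d=onz(b,uv,z)[:2]-TC;k,s=np.cos(TY),np.sin(TY);print(np.round([k*d[0]+s*d[1],-s*d[0]+k*d[1]],1))
for p in((-42,25,94),(-42,-25,94),(-42,-25,76)):
    print(((proj(b,W(TC,TY,p))[0]-[260,170])/.3+[400,0]).round(0))
```

```text
[-39.9  20.5]
[-41.  -19.3]
[531. 143.]
[545. 195.]
[543. 215.]
```

The battery hangs level over the tray and is centred to within about 2 mm, with its left end at (535,148) in the right crop against (531,143) expected. Lower it.

```bash
python3 -m inch '0 0 4 0 0 0;0 0 7 0 0 0;0 0 8 0 0 0;0 0 8 0 0 0;0 0 8 0 0 0;0 0 8 0 0 0;0 0 6 0 0 0;0 0 5 0 0 0;0 0 3 0 0 0;0 0 1 0 0 0' 
python3 -m inch '0 0 1 0 0 0;0 0 1 0 0 0;0 0 1 0 0 0;0 0 1 0 0 0;0 0 1 0 0 0;0 0 1 0 0 0;0 0 1 0 0 0;0 0 1 0 0 0;0 0 0 0 0 0;0 0 0 0 0 0'
```

```text
time_s: 15.9
eef_pos: [563.7, 5.6, 25.1]
ee_rot: [0.001, 0.136, 0.991, 0.001]
force: [0.1, 0.3, -2.3]
grip_width: 0.541
grip_force: 112.9
time_s: 16.73
eef_pos: [563.8, 5.6, 17.6]
ee_rot: [0.001, 0.136, 0.991, 0.001]
force: [0.9, 0.5, -1.6]
grip_width: 0.544
grip_force: 112.9
```

```bash
python3 -m inch '0 0 0.5 0 0 0;0 0 0.5 0 0 0;0 0 0.5 0 0 0;0 0 0.5 0 0 0;0 0 0.5 0 0 0;0 0 0.5 0 0 0;0 0 0.5 0 0 0;0 0 0.5 0 0 0;0 0 0 0 0 0;0 0 0 0 0 0'
```

```text
time_s: 17.57
eef_pos: [563.8, 5.6, 13.6]
ee_rot: [0.001, 0.136, 0.991, 0.001]
force: [0.5, 0.3, -1.0]
grip_width: 0.54
grip_force: 112.8
```

```bash
python3 -m inch '0 0 0.5 0 0 0;0 0 0.5 0 0 0;0 0 0.5 0 0 0;0 0 0.5 0 0 0;0 0 0 0 0 0;0 0 0 0 0 0;0 0 0 0 0 0;0 0 0 0 0 0;0 0 0 0 0 0;0 0 0 0 0 0'
python3 - <<'E'
from h import *
b=cap('side','si8');a=cap('scene','sc8')
A=cv2.resize(a['image'][210:300,230:320],(400,400),interpolation=cv2.INTER_CUBIC);B=cv2.resize(b['image'][200:290,270:360],(400,400),interpolation=cv2.INTER_CUBIC)
cv2.imwrite('pics/v8.png',np.hstack([A,B])[:,:,::-1])
E
```

```text
time_s: 18.4
eef_pos: [563.9, 5.6, 12.2]
ee_rot: [0.002, 0.136, 0.991, 0.001]
force: [-2.0, 0.4, 5.6]
grip_width: 0.535
grip_force: 113.7
```

View pics/v8.png

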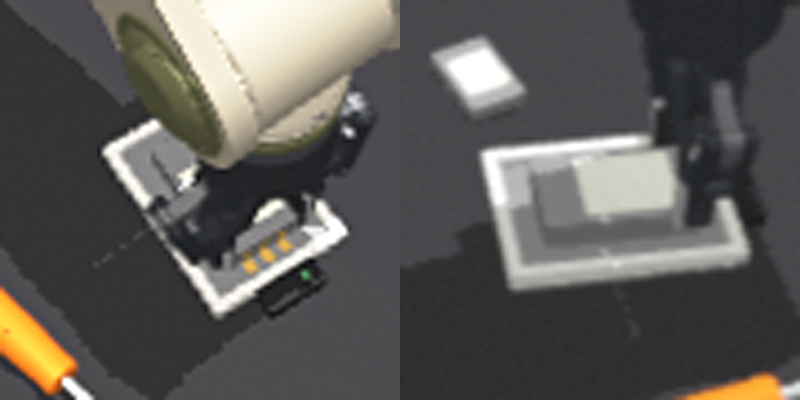

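The battery is in the tray, at (605,195) in the right crop, and the force shows contact. Release and withdraw.

```bash
python3 -m inch '0 0 0 0 0 0;0 0 0 0 0 0;0 0 0 0 0 0;0 0 0 0 0 0;0 0 0 0 0 0;0 0 0 0 0 0;0 0 0 0 0 0;0 0 0 0 0 0;0 0 0 0 0 0;0 0 0 0 0 0' 0.8 20
python3 -m inch '0 0 -1 0 0 0;0 0 -3 0 0 0;0 0 -6 0 0 0;0 0 -12 0 0 0;0 0 -15 0 0 0;0 0 -20 0 0 0;0 0 -20 0 0 0;0 0 -20 0 0 0;0 0 -20 0 0 0;0 0 -20 0 0 0'
python3 -m inch '-10 0 -15 0 0 0;-15 0 -15 0 0 0;-15 0 -10 0 0 0;-15 0 -10 0 0 0;-15 0 0 0 0 0;-15 0 0 0 0 0;-10 0 0 0 0 0;0 0 0 0 0 0;0 0 0 0 0 0;0 0 0 0 0 0' >/dev/null
python3 - <<'E'
from h import *
b=cap('side','si9');a=cap('scene','sc9')
A=cv2.resize(a['image'][210:300,230:320],(400,400),interpolation=cv2.INTER_CUBIC);B=cv2.resize(b['image'][200:290,270:360],(400,400),interpolation=cv2.INTER_CUBIC)
cv2.imwrite('pics/v9.png',np.hstack([A,B])[:,:,::-1])
k,s=np.cos(TY),np.sin(TY)
for p in((-42,-25,22),(-42,25,22),(42,-25,22),(42,25,22)): print(((proj(b,W(TC,TY,p))[0]-[270,200])*400/90+[400,0]).round(0),((proj(a,W(TC,TY,p))[0]-[230,210])*400/90).round(0))
E
```

```text
time_s: 19.33
eef_pos: [563.9, 5.6, 11.6]
ee_rot: [0.002, 0.136, 0.991, 0.001]
force: [0.2, -0.2, 0.4]
grip_width: 0.793
grip_force: 0.0
time_s: 20.17
eef_pos: [563.3, 5.3, 150.9]
ee_rot: [0.002, 0.136, 0.991, 0.001]
force: [0.1, -0.7, -0.5]
grip_width: 0.798
grip_force: 0.0
[542. 226.] [146. 147.]
[525. 157.] [217. 106.]
[701. 210.] [224. 258.]
[678. 142.] [296. 214.]
```

View pics/v9.png

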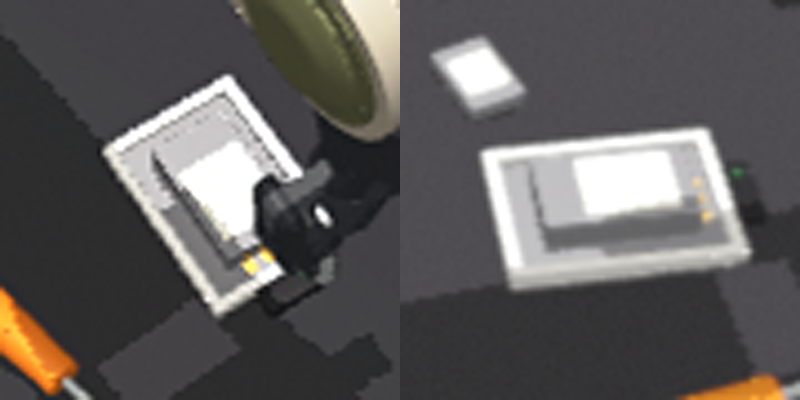

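The battery lies flat in the tray with its label up. Its corners at about (528,163), (545,228) and (700,213) in the right crop are within 2 mm of centred. The gripper is clear.

```bash
python3 -c "
from rig import ctrl
print(ctrl.finish_job())"
```

```text
the job is handed in; nothing more can be done
None
```

I tipped the battery in the blue housing, lifted it by its raised end, set it down flat with the label up in the white tray (about 2 mm off centre), and handed the job in; the rig returned no verdict.

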